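# Size a centrifuge tube adapter in the tapered gauge

### The arm

A 6-joint arm with a two-finger parallel gripper is mounted at the origin on the work surface. World frame = base frame: x ahead of the robot, y to its left, z up, the work surface at z = 0. Lengths are in m, angles in rad, forces in N, time in s.
With the tool pointing down it reaches from about 0.35 to 0.775 m from the base axis. Payload 7.3 kg.
Tool frame: the origin (TCP) lies at the very end of the fingers, on their centre line; the grasp point (between the pads) lies 19 mm behind it; z points along the fingers, y is the line along which they close (so a half turn about z gives the same grasp; the last joint's range is limited). The gripper opens to 92 mm and grips with 3 to 60 N. Pads are 19 mm wide; open, the fingers measure 130 mm over their backs; the gripper's body (75 mm by 190 mm) begins 47 mm behind the grasp point.
Start: joints at [1.059, 0.342, 1.524, -0, 1.275, -0.146], TCP at [0.188, 0.49, 0.227] pointing down, gripper open.
Joint ranges: [-2.53, 2.53], [-0.77, 2.02], [0.04, 2.7], [-1, 4.14], [0.28, 2.66], [-3.11, 3.11]. Speed limits (rad/s): [2.57, 2.57, 3.14, 3.14, 3.14, 3.14].

### API

Orientations are given as [roll, pitch, yaw] about the fixed x, y, z axes, in that order (R = Rz(yaw) Ry(pitch) Rx(roll)).
In Python, from cell import observe, read_camera, get_calibration, hand_in, search_frame gives the robot as it stands.
- The arm moves only by the tool step_arm, never from a script. Its argument "commands" is a list of rows, each an object with "translation": the shift along the tool's x, y, z in mm, a list of three; "roll": the turn about the tool's z in rad. In form: [{"translation": [x, y, z], "roll": roll}, ...]. A call has 1 to 20 rows; each row shifts and turns the commanded pose from where the row before left it, along the tool's axes as they then stand; what a row does not reach is not made up. A row lasts 1/12 s, in which the tool goes at most 41.7 mm and 7.16 degrees, less where a joint would pass 70% of its speed; a pose out of reach is approached as far as the arm can. A call is refused whole if a number of a shift passes 41.7 or a number of a turn 0.125, either way. A call with a gripper value outside its range is refused whole. "fingers" is the opening, from 0 (shut) to 1 (fully open), set as the call begins (left out, the last holds). The fingers move at their own pace and stop on an object; "grip_force" is the grip in N (left out, the last holds). Time passes only in rows, so rows that do not move let the fingers close. It gives the time, the measured TCP pose, the force, the opening and the grip force at its end, in the units of the state.
- observe(): the state, without advancing time (a new reading comes with each control period).
- read_camera(name): name is "scene" or "top" or "wrist"; returns the picture (384x512x3 uint8, red, green, blue); there is no depth.
- get_calibration(name): a dict with "camera_matrix" (3x3 intrinsics, pixels), "world_from_camera" (4x4, takes a point from camera to world coordinates). Camera axes: x right, y up, looking along -z (the intrinsics and any distortion apply to the point x, -y, -z); pixel columns grow to the right and rows downward; lengths in m; the calibration is good to about 2 mm. A picture is of the moment at which its call begins: read the wrist's pose just before it. get_calibration takes no time and is no camera call; for the wrist camera it gives the pose at the moment of the call.
- hand_in(): hands the job in; it is judged then, once.
Trained networks look in the newest picture that a camera, given by its name, has taken for a name from the list of things; names that differ only in an ending like _2 or _b are one class to them, and where a whole thing is asked for, a point or a joint stands for the part that bears it (a point fixed in the world has none). Each returns a list of dicts, best first, with "confidence" (0 to 1); they miss things now and then, are a little off and sometimes report something else, mostly with a low value. They report only what shows in the picture. A call takes as long as a camera call. They do not tell look-alikes from the thing itself.
- search_frame(camera, name): "at" ([x, y, z] in m, in world coordinates, good to about 4 mm: the middle of the surface that is visible of it).
The state is a dict: "time": time; "qpos": joint angles; "qvel": joint speeds; "joint_efforts": joint torques, N m; "tool_pos": TCP position; "tool_rot": TCP orientation; "contact_force": force on the tool from outside, world axes, zero at the start; "torque": the same for the moment, N m; "opening": finger opening in m; "grip_force": force on a finger pad.
Only numpy, scipy, OpenCV 4.12 (cv2) and the standard library are available. Lean on these libraries where they do the work, as an engineer would, in place of code of your own. Each camera call takes 0.05 s, during which the arm holds its last target. There are 200 camera calls.

### The job

Three grey round tube adapters stand on the laboratory bench: take the one that is both tall and thick, stand it on the gauge plate at the wide mouth of the tapered slot, and slide it along the plate towards the narrow end until it wedges between the two white cheeks; leave it standing there. Then mark the reading: slide the black pointer block along its rail until its steel pointer is level with the middle of the wedged adapter.

Things in the scene. Friction and masses are not known exactly. Their poses are not given: they have to be found in the camera images.
- adapter_mid (a point): Centre (half-way up, on the axis; z = axis) of the adapter to gauge: upright grey plastic cylinder, 36 mm diameter, 80 mm tall, about 110 g, black plug in its top, loose on the bench. Two other adapters stand near it in any order, over 50 mm clear: one as tall but only 23 mm thick, one as thick but only 44 mm tall.
- gauge: Fixed grey gauge plate, 6 mm thick, flat on the bench. Origin: underside, on slot centreline. x: along slot, mouth to narrow end; z up. Plate x -115..115, y -55..115 mm. Two white cheeks, tops 28 mm over the bench, either side of y=0: gap 58 mm at x=-60 (mouth) narrowing evenly to 22 at x=100. Plain plate before the mouth. A 36 mm cylinder wedges at x about 37. Pointer rail: y=85, along x.
- rider_grip (a point): Grip point of the black pointer block, 40 mm above the bench: middle of an upright fin 14 mm thick along the rail (gauge x), 24 mm across, top 55 mm above the bench, on a foot 26 x 30 mm whose top is 19 mm above the bench. Slides only along gauge x, -75 to +90 mm, at gauge y = +85 mm; starts near the mouth end, needs about 2 N, stays where left.
- pointer_aim (a point): The point on the slot's centreline that the steel pointer points at: fixed to the pointer block, 85 mm from rider_grip along gauge -y, 40 mm above the bench. It moves with the block.
Things that resemble listed ones, but are neither listed nor needed, are in the scene too. Leave any blue or purple look-alike of the part that bears adapter_mid alone.

How it is judged:
By the outcome, as a careful person would: the job done as asked, in the order asked, and still so for the second after the job is handed in, with the robot touching nothing.
It also fails if it takes over 51 s, if anything falls off the work surface, if the arm or the gripper's body presses on something with over 40 N, if the wrist force passes 120 N, or if a joint passes its speed limit or range.

## Working session

There is one attempt and no reset: what is moved stays moved. The work goes in short steps, Python scripts to look and compute and a tool call to move; the robot and the scene stay as the last step left them, time stands still between calls to the robot, and variables do not carry over. Pictures are saved under pics/ and viewed, at most 10 in all, crops included, and the job is handed in when it is done.

Besides the shell and the picture viewer there is one more tool, called after "Emit:" as name([rows], argument=value, ...), one row to a line, values as JSON. step_arm: Moves the arm, as the interface text tells. Its arguments: {"type":"object","properties":{"commands":{"type":"array"},"fingers":{"type":"number"},"grip_force":{"type":"number"}},"required":["commands"]}

```bash
mkdir -p pics
cat > h.py <<'E'
import numpy as np, cv2
from cell import *
def save(cam,fn):
    im=read_camera(cam); cv2.imwrite('pics/'+fn,cv2.cvtColor(im,cv2.COLOR_RGB2BGR)); return im
def proj(cam,p):
    c=get_calibration(cam);K=np.array(c['camera_matrix']);T=np.array(c['world_from_camera'])
    q=np.linalg.inv(T)@np.r_[p,1]; q=np.array([q[0],-q[1],-q[2]]); u=K@q; return (u[:2]/u[2]).round(1)
def plane(cam,uv,z):
    c=get_calibration(cam);K=np.array(c['camera_matrix']);T=np.array(c['world_from_camera'])
    d=np.linalg.inv(K)@np.r_[uv,1]; d=T[:3,:3]@np.array([d[0],-d[1],-d[2]]);o=T[:3,3]
    return (o+d*(z-o[2])/d[2]).round(4)
E
python3 - <<'E'
from h import *
a=save('top','top.png');b=save('scene','scene.png')
for c in('top','scene'):
    print(c,get_calibration(c).keys())
    for n in('adapter_mid','gauge','rider_grip','pointer_aim'):
        for r in search_frame(c,n): print(n,np.round(r['at'],4),round(r['confidence'],2),proj(c,r['at']))
print(observe())
E
```

```text
top dict_keys(['camera_matrix', 'world_from_camera'])
adapter_mid [ 0.6911 -0.184   0.0825] 0.84 [319.  109.5]
adapter_mid [ 0.5877 -0.2755  0.077 ] 0.74 [371.  166.1]
adapter_mid [ 0.5765 -0.2042  0.0801] 0.7 [331.9 172.6]
adapter_mid [ 0.5895 -0.1268  0.0789] 0.61 [288.4 166. ]
gauge [0.5542 0.0626 0.0022] 0.58 [188.9 190.3]
rider_grip [0.6383 0.0224 0.03  ] 0.76 [207.8 145.1]
pointer_aim [0.6325 0.0207 0.0336] 0.57 [208.5 147.7]
scene dict_keys(['camera_matrix', 'world_from_camera'])
adapter_mid [ 0.7063 -0.1802  0.0635] 0.96 [162.9 229.2]
adapter_mid [ 0.6091 -0.2682  0.0549] 0.92 [143.8 181. ]
adapter_mid [ 0.6019 -0.1221  0.0583] 0.85 [215.1 195.1]
adapter_mid [ 0.5945 -0.2035  0.0558] 0.81 [177.3 183. ]
adapter_mid [0.6491 0.0245 0.0312] 0.22 [282.4 243.2]
gauge [0.5801 0.0698 0.007 ] 0.81 [314.9 227.2]
rider_grip [0.6532 0.0281 0.0291] 0.85 [283.6 246.1]
pointer_aim [0.6547 0.0259 0.028 ] 0.85 [282.2 246.8]
{'time': 0.5, 'qpos': array([ 1.05897764e+00,  3.42057372e-01,  1.52415206e+00,  2.20015264e-05,
        1.27538474e+00, -1.45991615e-01]), 'qvel': array([-0.00088427, -0.0003656 , -0.00092859, -0.00017386,  0.00036703,
        0.00032266]), 'joint_efforts': array([-1.86770543e-03, -4.30818093e+01, -2.44313604e+01,  7.16522103e-02,
        4.90281230e-02, -2.00464234e-05]), 'tool_pos': array([0.18777299, 0.49027227, 0.2266925 ]), 'tool_rot': array([ 3.14159110e+00, -2.10461949e-05,  2.77575918e+00]), 'contact_force': array([ 0.54777099, -0.70970152,  0.00355941]), 'torque': array([0.01608864, 0.00538883, 0.0019361 ]), 'grip_force': 0.0, 'opening': 0.0918353213062185}
```

View pics/top.png

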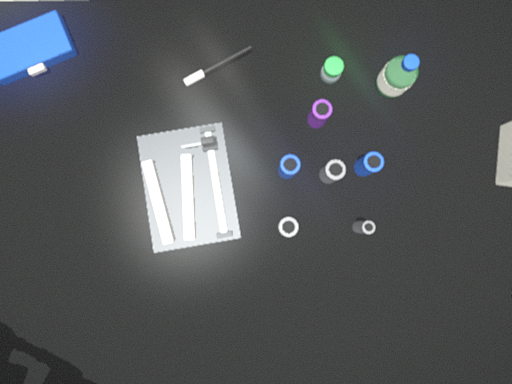

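View pics/scene.png

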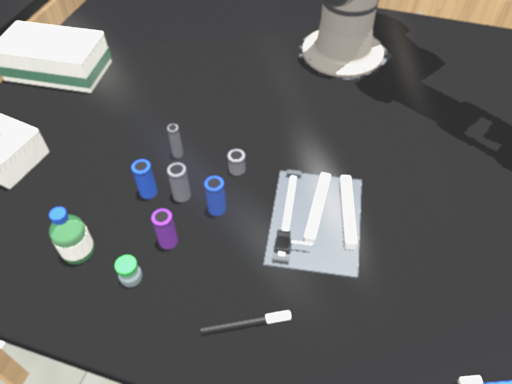

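Top view: grey rings are at (334,171), (288,227, short) and (367,227, thin). Blue ones are at (289,165) and (372,161), purple at (320,110). Only the grey one at (334,171) is both tall and thick. The gauge mouth is at the top of the image (far from the robot) and the rider is at (208,142). I'll confirm this in an enlarged crop and measure the gauge.

Run:
```python
from h import *
im=cv2.imread('pics/top.png');sc=cv2.imread('pics/scene.png')
a=cv2.resize(im[95:260,125:385],None,fx=3,fy=3,interpolation=2)[:, :780]
cv2.imwrite('pics/crop.png',a)
b=cv2.resize(sc[110:260,120:250],None,fx=4,fy=4,interpolation=2)
cv2.imwrite('pics/crop2.png',b)
g=cv2.cvtColor(im,cv2.COLOR_BGR2GRAY)
m=(g>90).astype(np.uint8); m[:, :120]=0;m[:,260:]=0;m[:110]=0;m[265:]=0
m=cv2.morphologyEx(m,cv2.MORPH_CLOSE,np.ones((9,9)))
c=max(cv2.findContours(m,0,1)[0],key=cv2.contourArea)
box=cv2.boxPoints(cv2.minAreaRect(c));print(cv2.minAreaRect(c))
W=np.array([plane('top',p,.006) for p in box]);print(box,W,[np.linalg.norm(W[i]-W[i-1]) for i in range(4)])
# white cheeks
w=(g>215).astype(np.uint8); w[:, :130]=0;w[:,250:]=0;w[:120]=0;w[260:]=0
for c in cv2.findContours(w,0,1)[0]:
    if cv2.contourArea(c)>80:
        bx=cv2.boxPoints(cv2.minAreaRect(c)); print('cheek',bx.round(1).tolist(),[plane('top',p,.028)[:2].tolist() for p in bx])
# target ring
for uv in((334.5,170.5),):print(plane('top',uv,.08))
print(plane('scene',(178.5,169.5),.08))
```

```text
((189.49998474121094, 186.99998474121094), (153.99996948242188, 138.99996948242188), 90.0)
[[120.      110.     ]
 [258.99997 110.     ]
 [258.99997 263.99997]
 [120.      263.99997]] [[ 0.7155  0.199   0.006 ]
 [ 0.7122 -0.0768  0.006 ]
 [ 0.4104 -0.0727  0.006 ]
 [ 0.414   0.1936  0.006 ]] [np.float64(0.30154835433144056), np.float64(0.27581974186051295), np.float64(0.30182784828441533), np.float64(0.2663243323468586)]
cheek [[137.1999969482422, 153.5], [223.6999969482422, 139.10000610351562], [240.10000610351562, 237.60000610351562], [153.6999969482422, 252.10000610351562]] [[0.6241, 0.1576], [0.65, -0.0078], [0.4617, -0.0376], [0.4371, 0.1243]]
[ 0.5801 -0.209   0.08  ]
[ 0.5806 -0.2035  0.08  ]
```

View pics/crop.png

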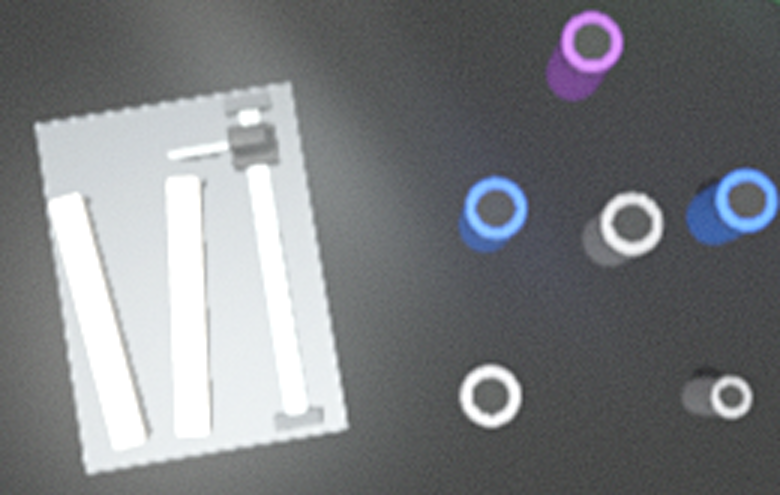

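View pics/crop2.png

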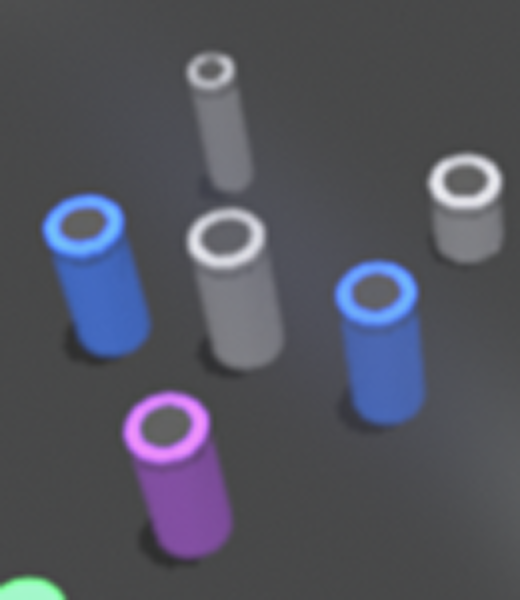

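The crops confirm it: the middle grey ring at top (335,170) / scene (178,170) is tall and thick. The grey one at scene (236,155) is short and the one at (174,128) is thin. Plate corners in the crop are (36,124), (290,83), (348,429), (88,473), and the mouth is at the top.

```bash
cat >> h.py <<'E'
def gfit():
    px=np.array([(36,124),(290,83),(348,429),(88,473)])/3+[125,95]
    W=np.array([plane('top',p,.006)[:2] for p in px])
    G=np.array([(-115,-55),(-115,115),(115,115),(115,-55)])/1000
    gc,wc=G.mean(0),W.mean(0);g=G-gc;w=W-wc
    th=np.arctan2((g[:,0]*w[:,1]-g[:,1]*w[:,0]).sum(),(g*w).sum())
    R=np.array([[np.cos(th),-np.sin(th)],[np.sin(th),np.cos(th)]])
    return R,wc-R@gc,th,W-(G@R.T+wc-R@gc)
E
python3 - <<'E'
from h import *
R,t,th,res=gfit();print(th,t,(res*1000).round(1))
for n,g in dict(narrow=(.1,0),mouth=(-.06,0),pre=(-.085,0),wedge=(.037,0)).items():print(n,(R@g+t).round(4))
px=lambda a,b:np.array([a,b])/3+[125,95]
inv=lambda p:((p[:2]-t)@R*1000).round(1)
# cheek inner top ends
for q in((80,195),(145,440),(166,178),(174,437)):print('cheek in',inv(plane('top',px(*q),.028)))
print('fin',inv(plane('top',px(252,136),.055)),'tip',inv(plane('top',px(170,155),.04)))
for c in('top','scene'):
    for n in('rider_grip','gauge'):
        search=search_frame(c,n) if 0 else []
for p in([.6383,.0224],[.6532,.0281]):print('net rider',inv(np.array(p)))
# ring fit
im=cv2.imread('pics/top.png');g=cv2.cvtColor(im,6)
for (cam,fn,x0,x1,y0,y1) in(('top','top',322,350,155,176),('scene','scene',165,190,160,178)):
    g=cv2.cvtColor(cv2.imread(f'pics/{fn}.png'),6);m=np.zeros_like(g);m[y0:y1,x0:x1]=g[y0:y1,x0:x1]>150
    p=np.argwhere(m)[:,::-1].astype(np.float32);e=cv2.fitEllipse(cv2.convexHull(p));print(cam,e,plane(cam,e[0],.08))
E
```

```text
-2.9852716150145047 [0.55645445 0.0925342 ] [[ 0.5 -0.2]
 [-0.5  0.7]
 [-0.4  0.4]
 [ 0.3 -0.9]]
narrow [0.4577 0.077 ]
mouth [0.6157 0.1019]
pre [0.6404 0.1058]
wedge [0.5199 0.0868]
cheek in [-59.8 -28.4]
cheek in [100.1 -10.9]
cheek in [-61.5  27.2]
cheek in [101.3   7.2]
fin [-73.3  87.4] tip [-73.2  33.6]
net rider [-69.9  82. ]
net rider [-85.5  78.7]
top ((335.0884704589844, 168.89356994628906), (19.985170364379883, 20.640310287475586), 83.48526763916016) [ 0.583  -0.2102  0.08  ]
scene ((176.1788330078125, 169.20303344726562), (14.507124900817871, 19.0878963470459), 81.3678207397461) [ 0.5813 -0.2081  0.08  ]
```

Emit:
step_arm([
  {"translation": [0, 0, 0], "roll": 0.1165},
  {"translation": [0, 0, 0], "roll": 0.1165},
  {"translation": [0, 0, 0], "roll": 0.1165},
  {"translation": [0, 0, 0], "roll": 0.1165},
  {"translation": [0, 0, 0], "roll": 0.1165},
  {"translation": [0, 0, 0], "roll": 0.1165},
  {"translation": [0, 0, 0], "roll": 0.1165},
  {"translation": [0, 0, 0], "roll": 0.1165},
  {"translation": [0, 0, 0], "roll": 0.1165},
  {"translation": [-15, 6, 0], "roll": 0},
  {"translation": [-30, 11, 0], "roll": 0},
  {"translation": [-30, 11, 0], "roll": 0},
  {"translation": [-30, 11, 0], "roll": 0},
  {"translation": [-30, 11, 0], "roll": 0},
  {"translation": [-30, 11, 0], "roll": 0},
  {"translation": [-30, 11, 0], "roll": 0},
  {"translation": [-30, 11, 0], "roll": 0},
  {"translation": [-30, 11, 0], "roll": 0},
  {"translation": [-30, 11, 0], "roll": 0},
  {"translation": [-30, 11, 0], "roll": 0},
], fingers=1)

```text
time: 2.17
tool_pos: [0.352, 0.1958, 0.227]
tool_rot: [3.141, -0.0, 1.727]
contact_force: [-0.0, 0.9, -0.0]
opening: 0.0914
grip_force: 0.0
```

Emit:
step_arm([
  {"translation": [-30, 11, 0], "roll": 0},
  {"translation": [-30, 11, 0], "roll": 0},
  {"translation": [-30, 11, 0], "roll": 0},
  {"translation": [-30, 11, 0], "roll": 0},
  {"translation": [-30, 11, 0], "roll": 0},
  {"translation": [-30, 11, 0], "roll": 0},
  {"translation": [-30, 11, 0], "roll": 0},
  {"translation": [-30, 11, 0], "roll": 0},
  {"translation": [-30, 11, 0], "roll": 0},
  {"translation": [-30, 11, 0], "roll": 0},
  {"translation": [-30, 11, 0], "roll": 0},
  {"translation": [-30, 11, 0], "roll": 0},
  {"translation": [-30, 11, 0], "roll": 0},
  {"translation": [-30, 11, 0], "roll": 0},
  {"translation": [-17, 10, 0], "roll": 0},
  {"translation": [0, 0, 10], "roll": 0},
  {"translation": [0, 0, 15], "roll": 0},
  {"translation": [0, 0, 15], "roll": 0},
  {"translation": [0, 0, 0], "roll": 0},
  {"translation": [0, 0, 0], "roll": 0},
])

```text
time: 3.83
tool_pos: [0.5809, -0.2081, 0.1859]
tool_rot: [-3.14, -0.002, 1.728]
contact_force: [0.5, 1.0, -0.1]
opening: 0.0917
grip_force: 0.0
```

Run:
```python
from h import *
s=observe();print(s['tool_pos'],s['tool_rot'])
save('wrist','w1.png')
for r in search_frame('wrist','adapter_mid'): print(np.round(r['at'],4),round(r['confidence'],2),proj('wrist',r['at']))
print(proj('wrist',[.5815,-.2085,.08]))
```

```text
[ 0.58088913 -0.208084    0.18594323] [-3.13974633e+00 -1.55779475e-03  1.72769949e+00]
[ 0.5919 -0.1264  0.0779] 0.97 [279.2 103.8]
[ 0.5822 -0.2026  0.0838] 0.76 [255.7 183.3]
[ 0.6813 -0.1795  0.0779] 0.62 [358.9 174.4]
[ 0.5891 -0.2655  0.061 ] 0.6 [252.8 233.1]
[254.1 187.9]
```

View pics/w1.png

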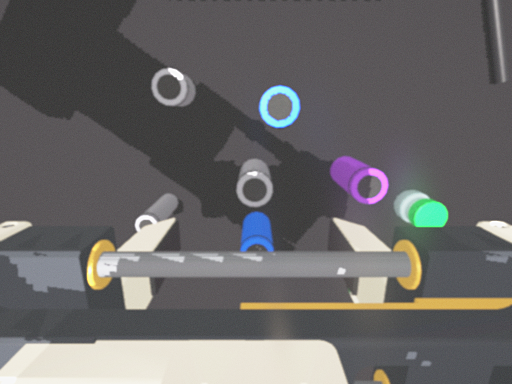

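The wrist view shows the target's grey ring at (255,183), centred between the fingers. The blue ones lie at (280,106) and (257,240), off the closing line, so I'll descend and grip.

Emit:
step_arm([
  {"translation": [1, 0, 10], "roll": 0},
  {"translation": [0, 0, 18], "roll": 0},
  {"translation": [0, 0, 18], "roll": 0},
  {"translation": [0, 0, 18], "roll": 0},
  {"translation": [0, 0, 18], "roll": 0},
  {"translation": [0, 0, 18], "roll": 0},
  {"translation": [0, 0, 18], "roll": 0},
  {"translation": [0, 0, 15], "roll": 0},
  {"translation": [0, 0, 9], "roll": 0},
  {"translation": [0, 0, 3], "roll": 0},
  {"translation": [0, 0, 0], "roll": 0},
])

```text
time: 4.85
tool_pos: [0.5813, -0.2077, 0.0413]
tool_rot: [-3.141, -0.001, 1.727]
contact_force: [0.3, -0.1, -0.2]
opening: 0.092
grip_force: 0.0
```

Emit:
step_arm([
  {"translation": [0, 0, 0], "roll": 0},
  {"translation": [0, 0, 0], "roll": 0},
  {"translation": [0, 0, 0], "roll": 0},
  {"translation": [0, 0, 0], "roll": 0},
  {"translation": [0, 0, 0], "roll": 0},
  {"translation": [0, 0, 0], "roll": 0},
  {"translation": [0, 0, 0], "roll": 0},
  {"translation": [0, 0, 0], "roll": 0},
  {"translation": [0, 0, 0], "roll": 0},
  {"translation": [0, 0, 0], "roll": 0},
], fingers=0, grip_force=20)

```text
time: 5.68
tool_pos: [0.5814, -0.2079, 0.0417]
tool_rot: [-3.142, -0.0, 1.727]
contact_force: [-0.3, -0.7, -0.2]
opening: 0.0357
grip_force: 20.0
```

Emit:
step_arm([
  {"translation": [0, 0, -8], "roll": 0},
  {"translation": [0, 0, -18], "roll": 0},
  {"translation": [0, 0, -25], "roll": 0},
  {"translation": [0, 0, -25], "roll": 0},
  {"translation": [0, 0, -20], "roll": 0},
  {"translation": [0, 0, -9], "roll": 0},
  {"translation": [0, 0, 0], "roll": 0},
  {"translation": [10, 4, 0], "roll": 0},
  {"translation": [20, 7, 0], "roll": 0},
  {"translation": [25, 9, 0], "roll": 0},
  {"translation": [25, 9, 0], "roll": 0},
  {"translation": [30, 11, 0], "roll": 0},
  {"translation": [30, 11, 0], "roll": 0},
  {"translation": [30, 11, 0], "roll": 0},
  {"translation": [30, 11, 0], "roll": 0},
  {"translation": [30, 11, 0], "roll": 0},
  {"translation": [25, 10, 0], "roll": 0},
  {"translation": [20, 8, 0], "roll": 0},
  {"translation": [15, 5, 0], "roll": 0},
  {"translation": [10, 3, 0], "roll": 0},
])

```text
time: 7.35
tool_pos: [0.6424, 0.108, 0.1448]
tool_rot: [-3.139, -0.001, 1.729]
contact_force: [1.0, -0.5, -1.7]
opening: 0.0359
grip_force: 20.0
```

Emit:
step_arm([
  {"translation": [0, 0, 0], "roll": 0},
  {"translation": [0, 0, 10], "roll": 0},
  {"translation": [0, 0, 15], "roll": 0},
  {"translation": [0, 0, 15], "roll": 0},
  {"translation": [0, 0, 10], "roll": 0},
  {"translation": [0, 0, 0], "roll": 0},
  {"translation": [0, 0, 0], "roll": 0},
])

```text
time: 7.93
tool_pos: [0.6429, 0.1045, 0.096]
tool_rot: [-3.14, -0.0, 1.726]
contact_force: [0.2, 0.5, -0.6]
opening: 0.0358
grip_force: 20.0
```

Run:
```python
from h import *
R,t,th,_=gfit()
s=observe();print(s['tool_pos'],s['tool_rot'],s['opening'],((s['tool_pos'][:2]-t)@R*1000).round(1))
save('wrist','w2.png')
for n in('rider_grip','gauge','adapter_mid'):
  for r in search_frame('wrist',n): print(n,np.round(r['at'],4),round(r['confidence'],2),proj('wrist',r['at']),((r['at'][:2]-t)@R*1000).round(1))
for g in((-.06,-.029),(-.06,.029),(.1,-.011),(.1,.011)):print(proj('wrist',np.r_[R@g+t,.028]))
print(proj('wrist',np.r_[s['tool_pos'][:2],s['tool_pos'][2]+.04]))
```

```text
[0.64293552 0.10454974 0.09601238] [-3.14000788e+00 -6.63272096e-05  1.72610137e+00] 0.03579644203104682 [-87.3   1.6]
gauge [0.5392 0.1079 0.0059] 0.92 [141.8 173. ] [ 14.7 -17.9]
adapter_mid [0.6439 0.1178 0.1275] 0.66 [259.  238.1] [-90.3 -11.3]
[220.2 165.6]
[222.4 230.1]
[ 31.7 186.8]
[ 37.2 211.3]
[253.1 270.1]
```

View pics/w2.png

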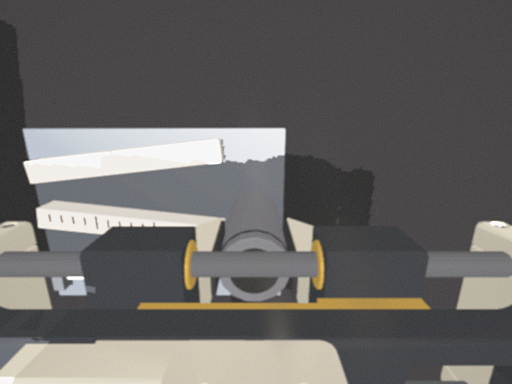

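Emit:
step_arm([
  {"translation": [1.5, 0, 10], "roll": 0},
  {"translation": [0, 0, 12], "roll": 0},
  {"translation": [0, 0, 10], "roll": 0},
  {"translation": [0, 0, 7], "roll": 0},
  {"translation": [0, 0, 4], "roll": 0},
  {"translation": [0, 0, 2], "roll": 0},
  {"translation": [0, 0, 1], "roll": 0},
  {"translation": [0, 0, 1], "roll": 0},
  {"translation": [0, 0, 0.5], "roll": 0},
  {"translation": [0, 0, 0.5], "roll": 0},
  {"translation": [0, 0, 0], "roll": 0},
])

```text
time: 9.05
tool_pos: [0.6432, 0.1071, 0.049]
tool_rot: [3.141, 0.0, 1.727]
contact_force: [0.2, -0.0, -1.2]
opening: 0.0353
grip_force: 20.0
```

Emit:
step_arm([
  {"translation": [0, 0, 0.7], "roll": 0},
  {"translation": [0, 0, 0.7], "roll": 0},
  {"translation": [0, 0, 0], "roll": 0},
  {"translation": [0, 0, 0], "roll": 0},
])

```text
time: 9.38
tool_pos: [0.6432, 0.1071, 0.0477]
tool_rot: [3.141, -0.0, 1.727]
contact_force: [-0.2, 0.1, 1.2]
opening: 0.0355
grip_force: 20.0
```

Emit:
step_arm([
  {"translation": [0, -3, 0], "roll": 0},
  {"translation": [0, -6, 0], "roll": 0},
  {"translation": [0, -8, 0], "roll": 0},
  {"translation": [0, -8, 0], "roll": 0},
  {"translation": [0, -8, 0], "roll": 0},
  {"translation": [0, -8, 0], "roll": 0},
  {"translation": [0, -8, 0], "roll": 0},
  {"translation": [0, -8, 0], "roll": 0},
  {"translation": [0, -8, 0], "roll": 0},
  {"translation": [0, -8, 0], "roll": 0},
  {"translation": [0, -8, 0], "roll": 0},
  {"translation": [0, -8, 0], "roll": 0},
  {"translation": [0, -6, 0], "roll": 0},
  {"translation": [0, -3, 0], "roll": 0},
  {"translation": [0, -2, 0], "roll": 0},
  {"translation": [0, 0, 0], "roll": 0},
  {"translation": [0, 0, 0], "roll": 0},
])

```text
time: 10.8
tool_pos: [0.5442, 0.0915, 0.0476]
tool_rot: [-3.141, -0.0, 1.727]
contact_force: [0.2, -0.1, 6.4]
opening: 0.0354
grip_force: 20.0
```

```bash
cat >> h.py <<'E'
def st():
    R,t,th,_=gfit();s=observe();f=s['contact_force']
    print(s['time'],'gauge',((s['tool_pos'][:2]-t)@R*1000).round(1),'z',s['tool_pos'][2].round(4),'fg',(f[:2]@R).round(1),f[2].round(1),'open',s['opening'].round(4),s['tool_rot'].round(3))
E
python3 -c "
from h import *
st()"
```

```text
Traceback (most recent call last):
  File "h.py", line 22, in st
    print(s['time'],'gauge',((s['tool_pos'][:2]-t)@R*1000).round(1),'z',s['tool_pos'][2].round(4),'fg',(f[:2]@R).round(1),f[2].round(1),'open',s['opening'].round(4),s['tool_rot'].round(3))
                                                                                                                                               ^^^^^^^^^^^^^^^^^^
AttributeError: 'float' object has no attribute 'round'
```

Emit:
step_arm([
  {"translation": [0, -2, 0], "roll": 0},
  {"translation": [0, -2, 0], "roll": 0},
  {"translation": [0, -2, -0.3], "roll": 0},
  {"translation": [0, -2, 0], "roll": 0},
  {"translation": [0, -2, 0], "roll": 0},
  {"translation": [0, -2, 0], "roll": 0},
  {"translation": [0, -2, 0], "roll": 0},
  {"translation": [0, -2, 0], "roll": 0},
  {"translation": [0, -1, 0], "roll": 0},
  {"translation": [0, 0, 0], "roll": 0},
])

```text
time: 11.63
tool_pos: [0.5281, 0.0901, 0.0478]
tool_rot: [3.14, -0.002, 1.727]
contact_force: [4.1, 7.8, 2.3]
opening: 0.0359
grip_force: 20.0
```

```bash
sed -i "s/s\['opening'\].round(4)/round(s['opening'],4)/" h.py; python3 -c "
from h import *
st()"
```

```text
11.6333 gauge [28.4 -2. ] z 0.0478 fg [-5.2 -7.1] 2.3 open 0.0359 [ 3.140e+00 -2.000e-03  1.727e+00]
```

Emit:
step_arm([
  {"translation": [1, 0, 0], "roll": 0},
  {"translation": [0.5, 0, 0], "roll": 0},
  {"translation": [0, -1, 0], "roll": 0},
  {"translation": [0, -1, 0], "roll": 0},
  {"translation": [0, -1, 0], "roll": 0},
  {"translation": [0, 0, 0], "roll": 0},
  {"translation": [0, 0, 0], "roll": 0},
])

```text
time: 12.22
tool_pos: [0.5244, 0.0902, 0.0477]
tool_rot: [3.141, -0.001, 1.727]
contact_force: [2.9, 4.2, 3.2]
opening: 0.0357
grip_force: 20.0
```

```bash
python3 -c "
from h import *
st()"
```

```text
12.2167 gauge [32.  -2.7] z 0.0477 fg [-3.5 -3.7] 3.2 open 0.0357 [ 3.141e+00 -1.000e-03  1.727e+00]
```

Emit:
step_arm([
  {"translation": [1, 0, 0], "roll": 0},
  {"translation": [0, -1, 0], "roll": 0},
  {"translation": [0, -1, 0], "roll": 0},
  {"translation": [0, -1, 0], "roll": 0},
  {"translation": [0, 0, 0], "roll": 0},
  {"translation": [0, 0, 0], "roll": 0},
])

```text
time: 12.72
tool_pos: [0.521, 0.0903, 0.0476]
tool_rot: [-3.141, -0.0, 1.727]
contact_force: [2.1, 2.4, 4.5]
opening: 0.0357
grip_force: 20.0
```

```bash
python3 -c "
from h import *
st()"
```

```text
12.7167 gauge [35.4 -3.3] z 0.0476 fg [-2.4 -2.1] 4.5 open 0.0357 [-3.141 -0.     1.727]
```

Emit:
step_arm([
  {"translation": [0.4, -1, -0.2], "roll": 0},
  {"translation": [0, -1, 0], "roll": 0},
  {"translation": [0, -1, 0], "roll": 0},
  {"translation": [0, -1, 0], "roll": 0},
  {"translation": [0, 0, 0], "roll": 0},
  {"translation": [0, 0, 0], "roll": 0},
])

```text
time: 13.22
tool_pos: [0.5183, 0.0901, 0.0477]
tool_rot: [3.139, 0.0, 1.727]
contact_force: [6.1, 0.9, -1.4]
opening: 0.0359
grip_force: 20.0
```

```bash
python3 -c "
from h import *
st()"
```

```text
13.2167 gauge [38.1 -3.6] z 0.0477 fg [-6.1  0. ] -1.4 open 0.0359 [3.139 0.    1.727]
```

Emit:
step_arm([
  {"translation": [0, -1, 0], "roll": 0},
  {"translation": [0, -1, 0], "roll": 0},
  {"translation": [0, 0, 0], "roll": 0},
  {"translation": [0, 0, 0], "roll": 0},
])

```text
time: 13.55
tool_pos: [0.5177, 0.09, 0.0479]
tool_rot: [3.136, 0.0, 1.727]
contact_force: [11.2, 2.6, -4.9]
opening: 0.0355
grip_force: 20.0
```

```bash
python3 -c "
from h import *
st()"
```

```text
13.55 gauge [38.7 -3.6] z 0.0479 fg [-11.5  -0.9] -4.9 open 0.0355 [3.136 0.    1.727]
```

Emit:
step_arm([
  {"translation": [0, 1, 0.2], "roll": 0},
  {"translation": [0, 0.7, 0], "roll": 0},
  {"translation": [0, 0, 0], "roll": 0},
  {"translation": [0, 0, 0], "roll": 0},
])

```text
time: 13.88
tool_pos: [0.5179, 0.0901, 0.0478]
tool_rot: [3.139, 0.0, 1.727]
contact_force: [6.4, 0.9, 1.2]
opening: 0.0353
grip_force: 20.0
```

```bash
python3 -c "
from h import *
st()"
```

```text
13.8833 gauge [38.5 -3.6] z 0.0478 fg [-6.4  0.1] 1.2 open 0.0353 [3.139 0.    1.727]
```

Unload a bit more, then open.

Emit:
step_arm([
  {"translation": [0, 0.7, 0], "roll": 0},
  {"translation": [0, 0.5, 0], "roll": 0},
  {"translation": [0, 0, 0], "roll": 0},
])

```text
time: 14.13
tool_pos: [0.5181, 0.0901, 0.0478]
tool_rot: [-3.142, 0.0, 1.727]
contact_force: [2.6, 0.1, 4.8]
opening: 0.0357
grip_force: 20.0
```

Emit:
step_arm([
  {"translation": [0, 0, 0], "roll": 0},
  {"translation": [0, 0, 0], "roll": 0},
  {"translation": [0, 0, 0], "roll": 0},
  {"translation": [0, 0, 0], "roll": 0},
  {"translation": [0, 0, 0], "roll": 0},
], fingers=0.65)

```text
time: 14.55
tool_pos: [0.5174, 0.0903, 0.0472]
tool_rot: [-3.14, -0.0, 1.727]
contact_force: [-0.4, 0.6, 0.2]
opening: 0.0592
grip_force: 0.0
```

```bash
python3 -c "
from h import *
st()"
```

```text
14.55 gauge [39.  -3.9] z 0.0472 fg [ 0.3 -0.7] 0.2 open 0.0592 [-3.14  -0.     1.727]
```

Emit:
step_arm([
  {"translation": [0, 0, -5], "roll": 0},
  {"translation": [0, 0, -12], "roll": 0},
  {"translation": [0, 0, -20], "roll": 0},
  {"translation": [0, 0, -20], "roll": 0},
  {"translation": [0, 0, -20], "roll": 0},
  {"translation": [0, 0, -15], "roll": 0},
  {"translation": [0, 0, -8], "roll": 0},
  {"translation": [-6, 8, 0], "roll": 0},
  {"translation": [-12, 15, 0], "roll": 0},
  {"translation": [-15, 19, 0], "roll": 0},
  {"translation": [-15, 19, 0], "roll": 0},
  {"translation": [-15, 19, 0], "roll": 0},
  {"translation": [-12, 16, 0], "roll": 0},
  {"translation": [-8, 11, 0], "roll": 0},
  {"translation": [-4, 5, 0], "roll": 0},
  {"translation": [0, 0, 0], "roll": 0},
  {"translation": [0, 0, 0], "roll": 0},
])

```text
time: 15.97
tool_pos: [0.6416, 0.0218, 0.1465]
tool_rot: [-3.14, -0.001, 1.727]
contact_force: [-0.5, 0.4, -0.1]
opening: 0.0597
grip_force: 0.0
```

Run:
```python
from h import *
st();R,t,th,_=gfit()
a=save('wrist','w3.png');b=save('scene','s3.png');
for c in('wrist','scene','top'):
  if c=='top': read_camera('top')
  for n in('rider_grip','pointer_aim','adapter_mid'):
    for r in search_frame(c,n): print(c,n,np.round(r['at'],4),round(r['confidence'],2),proj(c,r['at']),((r['at'][:2]-t)@R*1000).round(1))
b=cv2.resize(cv2.cvtColor(b,4)[140:290,240:390],(600,600),interpolation=2)
w=cv2.cvtColor(a,4)
cv2.imwrite('pics/s3c.png',b)
```

```text
15.9667 gauge [-73.1  83.2] z 0.1465 fg [ 0.5 -0.4] -0.1 open 0.0597 [-3.140e+00 -1.000e-03  1.727e+00]
wrist rider_grip [0.6392 0.0266 0.0309] 0.57 [252.9 181.4] [-71.5  78. ]
wrist pointer_aim [0.6377 0.0282 0.0313] 0.89 [251.6 179.7] [-70.2  76.2]
wrist adapter_mid [0.5286 0.0901 0.0887] 0.8 [117.7  95.4] [27.9 -1.9]
scene rider_grip [0.6491 0.0307 0.0314] 0.93 [285.7 244. ] [-81.9  75.5]
scene adapter_mid [ 0.706  -0.1806  0.0614] 0.69 [162.9 229.7] [-105.2  293.1]
scene adapter_mid [ 0.6083 -0.2702  0.0542] 0.57 [143.1 180.7] [  5.3 366.4]
scene adapter_mid [ 0.6022 -0.1246  0.0591] 0.57 [213.8 194.6] [-11.4 221.6]
top adapter_mid [ 0.6876 -0.1847  0.0829] 0.93 [319.5 111.4] [-86.4 294.3]
top adapter_mid [ 0.5881 -0.1245  0.0817] 0.81 [287.2 166.5] [  2.5 219.3]
top adapter_mid [ 0.5876 -0.2753  0.0757] 0.64 [370.7 166.2] [ 26.5 368.2]
```

View pics/w3.png

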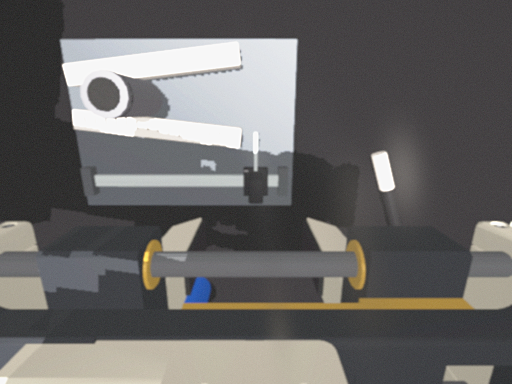

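View pics/s3c.png

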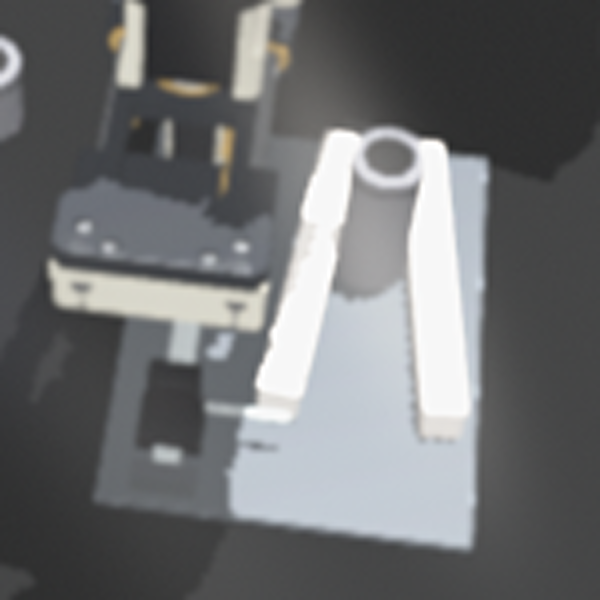

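The wrist view shows the adapter upright between the cheeks (ring at (105,94)), and the rider fin at (256,178) with its pointer up at (255,150). Next I'll compute the positions.

Run:
```python
from h import *
R,t,th,_=gfit();inv=lambda p:((p[:2]-t)@R*1000).round(1)
print('ring',inv(plane('wrist',(105.5,94),.086)),'fin',inv(plane('wrist',(256,172),.055)),inv(plane('wrist',(256,185),.055)),'ptr',inv(plane('wrist',(255.5,150),.04)))
for g in((-.115,-.055),(-.115,.115),(.115,.115),(.115,-.055)):print(proj('wrist',np.r_[R@g+t,.006]))
st()
```

```text
ring [37.6 -2.7] fin [-75.1  63.6] [-75.   75.9] ptr [-74.7  45.5]
[297.   41.6]
[290.7 207. ]
[ 88.6 207.1]
[60.1 41.7]
16.5667 gauge [-73.7  83.1] z 0.1477 fg [-0.1 -0.2] 0.4 open 0.0596 [ 3.141 -0.     1.727]
```

Emit:
step_arm([
  {"translation": [-1, 1.3, 10], "roll": 0},
  {"translation": [0, 0, 18], "roll": 0},
  {"translation": [0, 0, 18], "roll": 0},
  {"translation": [0, 0, 18], "roll": 0},
  {"translation": [0, 0, 10], "roll": 0},
  {"translation": [0, 0, 7], "roll": 0},
  {"translation": [0, 0, 6], "roll": 0},
  {"translation": [0, 0, 6], "roll": 0},
  {"translation": [0, 0, 5], "roll": 0},
  {"translation": [0, 0, 0], "roll": 0},
], fingers=0.38)

```text
time: 17.4
tool_pos: [0.6434, 0.0211, 0.0489]
tool_rot: [-3.141, -0.0, 1.727]
contact_force: [0.0, 0.7, 0.3]
opening: 0.035
grip_force: 0.0
```

Emit:
step_arm([
  {"translation": [0, 0, 5], "roll": 0},
  {"translation": [0, 0, 5], "roll": 0},
  {"translation": [0, 0, 4], "roll": 0},
  {"translation": [0, 0, 3], "roll": 0},
  {"translation": [0, 0, 2], "roll": 0},
  {"translation": [0, 0, 0], "roll": 0},
])

```text
time: 17.9
tool_pos: [0.6434, 0.021, 0.03]
tool_rot: [-3.141, -0.0, 1.727]
contact_force: [-0.7, 0.9, -0.6]
opening: 0.0352
grip_force: 0.0
```

```bash
python3 -c "
from h import *
st()"
```

```text
17.9 gauge [-74.8  84.2] z 0.03 fg [ 0.6 -1. ] -0.6 open 0.0352 [-3.141 -0.     1.727]
```

Emit:
step_arm([
  {"translation": [0, 0, 0], "roll": 0},
  {"translation": [0, 0, 0], "roll": 0},
  {"translation": [0, 0, 0], "roll": 0},
  {"translation": [0, 0, 0], "roll": 0},
  {"translation": [0, 0, 0], "roll": 0},
  {"translation": [0, 0, 0], "roll": 0},
], fingers=0, grip_force=15)

```text
time: 18.4
tool_pos: [0.6434, 0.021, 0.0308]
tool_rot: [-3.141, -0.0, 1.727]
contact_force: [-2.4, -0.7, 2.9]
opening: 0.014
grip_force: 15.0
```

```bash
python3 -c "
from h import *
st()"
```

```text
18.4 gauge [-74.8  84.2] z 0.0308 fg [2.5 0.3] 2.9 open 0.014 [-3.141 -0.     1.727]
```

Emit:
step_arm([
  {"translation": [0, -3, 0], "roll": 0},
  {"translation": [0, -6, 0], "roll": 0},
  {"translation": [0, -8, 0], "roll": 0},
  {"translation": [0, -9, 0], "roll": 0},
  {"translation": [0, -9, 0], "roll": 0},
  {"translation": [0, -9, 0], "roll": 0},
  {"translation": [0, -9, 0], "roll": 0},
  {"translation": [0, -9, 0], "roll": 0},
  {"translation": [0, -9, 0], "roll": 0},
  {"translation": [0, -9, 0], "roll": 0},
  {"translation": [0, -9, 0], "roll": 0},
  {"translation": [0, -8, 0], "roll": 0},
  {"translation": [0, -6, 0], "roll": 0},
  {"translation": [0, -5, 0], "roll": 0},
  {"translation": [0, -3, 0], "roll": 0},
  {"translation": [0, -2, 0], "roll": 0},
  {"translation": [0, 0, 0], "roll": 0},
  {"translation": [0, 0, 0], "roll": 0},
])

```text
time: 19.9
tool_pos: [0.5319, 0.0033, 0.0308]
tool_rot: [-3.141, -0.0, 1.727]
contact_force: [-1.5, -0.1, 5.9]
opening: 0.0138
grip_force: 15.0
```

Run:
```python
from h import *
st()
a=save('wrist','w4.png')
R,t,th,_=gfit();print('pred aim',proj('wrist',np.r_[R@(.0382,-.002)+t,.04]),proj('wrist',np.r_[R@(.0382,-.002)+t,.086]))
```

```text
19.9 gauge [38.2 84.3] z 0.0308 fg [ 1.5 -0.1] 5.9 open 0.0138 [-3.141 -0.     1.727]
pred aim [255.   84.9] [255.4  73.1]
```

View pics/w4.png

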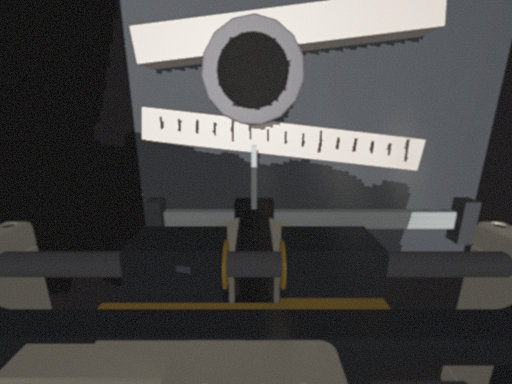

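The pointer tip at (254,148) sits under the ring centred near (253,70). I'll measure the residual offset.

Run:
```python
from h import *
im=cv2.imread('pics/w4.png').astype(int);g=im.sum(2)//3
for r in(60,70,80):print(r,''.join('%4d'%v for v in g[r,196:216]),'|',''.join('%4d'%v for v in g[r,292:312]))
k=(g<40).astype(np.uint8);k[:25]=0;k[115:]=0;k[:,:205]=0;k[:,300:]=0
c=max(cv2.findContours(k,0,1)[0],key=cv2.contourArea);e=cv2.fitEllipse(c);print('plug',e)
for r in(150,155,160,170,180,190):
    v=np.clip(g[r,244:266]-g[r,244:266].min()-40,0,None);print(r,(v*np.arange(244,266)).sum()/v.sum())
R,t,th,_=gfit();inv=lambda p:((p[:2]-t)@R*1000).round(1)
print('plug',inv(plane('wrist',e[0],.086)),'tip',inv(plane('wrist',(254.3,150),.04)))
```

```text
60   87  90  91  88  87  95 111 140 155 158 162 162 159 160 160 160 161 160 160 161 |  152 152 151 149 151 149 152 147 149 148 133 111  97  98  93 102  97  98 100 101
70   93  95 100 102 104 108 128 151 160 160 160 162 158 162 164 162 160 161 161 153 |  154 150 152 152 151 151 150 153 150 146 137 114 103  95 102  94 100 101  99  98
80  102 101 100 103 100 102 106 134 149 158 161 161 164 161 157 159 161 161 159 163 |  151 151 151 148 150 152 149 150 151 142 130 111 101 100  99  96 101 101  99  98Traceback (most recent call last):
  File "<stdin>", line 5, in <module>
cv2.error: OpenCV(4.12.0) /io/opencv/modules/imgproc/src/shapedescr.cpp:361: error: (-201:Incorrect size of input array) There should be at least 5 points to fit the ellipse in function 'fitEllipseNoDirect'
```

Run:
```python
from h import *
im=cv2.imread('pics/w4.png').astype(int);g=im.sum(2)//3
for r in(150,156,160,170,185,195):print(r,''.join('%4d'%v for v in g[r,244:266]))
for r in(205,212,220):print(r,''.join('%4d'%v for v in g[r,230:280]))
```

```text
150  227 227 227 229 231 231 227 220 212 211 211 208 191 182 202 224 233 232 233 231 231 230
156   99 102  98  98  96  99 124 167 196 207 207 198 163 105  66  71  89 101  99 101  99 101
160   83  89  96  98  98 100 124 163 194 206 206 197 160 105  76  87  98 105  99  99 101 100
170   55  52  56  55  57  53  65  83  91 100 101  96  84  70  61  60  59  60  62  58  59  60
185   50  48  58  53  53  58  65  77  95  97 102  96  84  66  55  54  57  57  56  57  60  55
195   53  56  54  54  53  50  63  81  93  98  96  96  81  66  55  58  51  55  58  57  56  61
205   53  52  50  41  27  20  26  18  18  21  30  33  16  26  25  20  29  17  30  31  40  70  90 100  99  92  75  50  32  26  38  35  37  37  32  39  32  32  32  31  34  27  33  41  49  51  49  52  56  50
212   94  92  89  85  67  42  23  29  16  25  26  26  31  20  28  13  24  14  17  19  26  32  20  23  23  26  24  18  19  31  20  28  39  27  34  36  28  32  28  36  34  31  32  55  78  85  92  89  88  90
220   92  94  92  94  87  91  92  89  77  52  34  17  24  27  15  17  20  21  25  30  29  15  15  31  22  20  25  25  29  26  31  28  26  28  34  28  31  34  41  66  83  89  83  91  88  93  92  93  94  93
```

Emit:
step_arm([
  {"translation": [0, -0.2, 0], "roll": 0},
  {"translation": [0, -0.2, 0], "roll": 0},
  {"translation": [0, 0, 0], "roll": 0},
  {"translation": [0, 0, 0], "roll": 0},
])

```text
time: 20.28
tool_pos: [0.5319, 0.0033, 0.0308]
tool_rot: [3.141, 0.0, 1.727]
contact_force: [-0.5, -0.3, 5.1]
opening: 0.0141
grip_force: 15.0
```

Emit:
step_arm([
  {"translation": [0, 0, 0], "roll": 0},
  {"translation": [0, 0, 0], "roll": 0},
  {"translation": [0, 0, 0], "roll": 0},
  {"translation": [0, 0, 0], "roll": 0},
  {"translation": [0, 0, -3], "roll": 0},
  {"translation": [0, 0, -8], "roll": 0},
  {"translation": [0, 0, -15], "roll": 0},
  {"translation": [0, 0, -20], "roll": 0},
  {"translation": [0, 0, -20], "roll": 0},
  {"translation": [0, 0, -20], "roll": 0},
  {"translation": [0, 0, -15], "roll": 0},
  {"translation": [0, 0, -8], "roll": 0},
  {"translation": [0, 0, 0], "roll": 0},
  {"translation": [0, 0, 0], "roll": 0},
], fingers=0.4)

```text
time: 21.45
tool_pos: [0.5316, 0.0034, 0.1397]
tool_rot: [3.141, 0.0, 1.727]
contact_force: [-1.1, -0.2, -0.6]
opening: 0.0367
grip_force: 0.0
```

Run:
```python
from h import *
st()
a=save('wrist','w5.png')
R,t,th,_=gfit();print('pred',proj('wrist',np.r_[R@(.0382,-.002)+t,.04]),proj('wrist',np.r_[R@(.0382,-.002)+t,.086]))
g=cv2.cvtColor(a,7).astype(int)
```

```text
21.45 gauge [38.4 84.2] z 0.1397 fg [ 1.2 -0. ] -0.6 open 0.0367 [3.141 0.    1.727]
pred [255.4  96. ] [255.7  92.8]
```

View pics/w5.png

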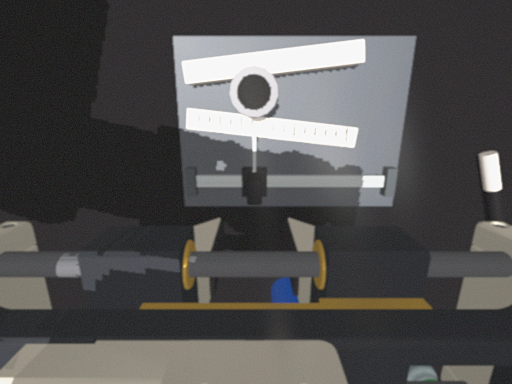

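The ring at (254,92) and pointer at (254.5,150) line up to within about 0.5 mm. The adapter is upright and the gripper is clear, so I'm handing in.

```bash
python3 -c "
from cell import *
print(hand_in())"
```

```text
the job is handed in; nothing more can be done
None
```

The tall, thick grey adapter is wedged upright between the cheeks, the pointer is level with its middle to within about 0.6 mm, and the job was handed in at about 21.5 s of the 51 s allowed.

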